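Check returned mailers by shaking and sort out the ones not empty

ROBOT

A 6-joint arm with a two-finger parallel gripper is mounted at the origin on a cart in front of the work surface, level with it; the furniture and walls round the work are solid. World frame = base frame: x ahead of the robot, y to its left, z up, the work surface at z = 0. Lengths are in m, angles in rad, forces in N, time in s.
With the tool pointing down it reaches from about 0.15 to 0.775 m from the base axis. Payload 6.1 kg.
Tool frame: the origin (TCP) lies between the finger pads; the fingertips stand 22 mm ahead of it and the grasp point (between the pads) lies 3 mm ahead of it; z points along the fingers, y is the line along which they close (so a half turn about z gives the same grasp; the last joint's range is limited). The gripper opens to 85 mm and grips with 20 to 120 N. Pads are 22 mm wide; open, the fingers measure 114 mm over their backs; the gripper's body (76 mm by 85 mm) begins 54 mm behind the grasp point. The pads swing forward as they close: fully open they stand 13 mm farther back than shut.
Start: joints at [-1.245, 0.126, -0.04, 1.405, 0, 1.571], TCP at [0.168, -0.497, 0.253] pointing down, gripper open.
Joint ranges: [-2.72, 2.72], [-0.95, 1.95], [-1.27, 1.35], [-1.78, 2.02], [-1.46, 1.47], [-3.14, 3.14]. Speed limits (rad/s): [2.39, 2.39, 3.01, 3.14, 3.14, 3.14].

INTERFACE

Orientations are given as a rotation vector (axis times angle).
In Python, from cell import robot gives the robot as it stands.
- The arm moves only by the tool step_arm, never from a script. Its argument "increments" is a list of rows, each an object of numbers: "dx", "dy", "dz": the shift along the tool's x, y, z in mm; "rx", "ry", "rz": the turn, a rotation vector about the tool's x, y, z in degrees. In form: [{"dx": .., "dy": .., "dz": .., "rx": .., "ry": .., "rz": ..}, ...]. A call has 1 to 8 rows; each row is the pose to reach, as a shift and turn from the pose commanded when the call began, along the tool's axes at that moment; what a row does not reach only later rows make up. A row lasts 1/8 s, in which the tool goes at most 62.5 mm and 10.7 degrees, less where a joint would pass 70% of its speed; a pose out of reach is approached as far as the arm can. A call with a gripper value outside its range is refused whole. "claw" is the finger opening in mm, from 0 to 85.4, set as the call begins (left out, the last holds). The fingers move at their own pace and stop on an object; "force" is the grip in N (left out, the last holds). Time passes only in rows, so rows that repeat a pose let the fingers close. It gives the time, the measured TCP pose, the force, the opening and the grip force at its end, in the units of the state.
- robot.sense(): the state, without advancing time (a new reading comes with each control period).
- robot.get_image(name): name is "side" or "top"; returns a dict with "pixels" (480x640x3 uint8, red, green, blue), "camera_matrix" (3x3 intrinsics, pixels), "R" (3x3) and "t" (3): a world point X has camera coordinates R X + t. Camera axes: x right, y down, z forward; pixel columns grow to the right and rows downward; lengths in m; the calibration is good to about 2 mm. A picture is of the moment at which its call begins. There is no depth.
- robot.finish_job(): hands the job in; it is judged then, once.
Trained networks look in a picture, given as the dict that the camera call returned (one of the last four; its "shot" number tells which), for a name from the list of things; names that differ only in an ending like _2 or _b are one class to them, and where a whole thing is asked for, a point or a joint stands for the part that bears it (a point fixed in the world has none). Each returns a list of dicts, best first, with "score" (0 to 1); they miss things now and then, are a little off and sometimes report something else, mostly with a low value. They report only what shows in the picture. A call takes as long as a camera call.
- robot.find_in(picture, query): "box" ([left, top, right, bottom] in pixels, round what is visible of it).
- robot.landmark_of(picture, query): "centre" ([column, row] in pixels: a listed point, or the origin of a listed thing).
The state is a dict: "time": time; "joint_positions": joint angles; "dq": joint speeds; "tau": joint torques, N m; "eef_pos": TCP position; "orientation": TCP orientation; "contact_force": force on the tool from outside, world axes, zero at the start; "torque": the same for the moment, N m; "gripper_width": finger opening in m; "grasp_force": force on a finger pad.
Only numpy, scipy, OpenCV 4.12 (cv2) and the standard library are available. Lean on these libraries where they do the work, as an engineer would, in place of code of your own. Each camera call takes 0.05 s, during which the arm holds its last target. There are 200 camera calls.

TASK

The mailers in the grey holder should have been emptied, but some still have a steel bar inside. In the log's order (red, yellow, green, blue cap, whichever are there) pull each one out of the holder and shake it in the air, rocking it well over (30 degrees or more) and back upright, to feel by rattle or weight whether it is empty: put the ones that still hold something in the blue case and the empty ones in the white wash tray. Finally shut the case's lid fully, leaving the bottles with the yellow and black caps where they are.

Things in the scene. Friction and masses are not known exactly. Their poses are not given: they have to be found in the camera images.
- mailer_red: sealed square mailer, opaque white canister with red cap, 38 x 38 x 104 mm (cap: top 24 mm, same width); origin at the centre of its underside, z towards the cap, x and y square to its sides, parallel to the holder's at the start. About 80 g empty; a steel bar (20 x 20 x 62 mm, 190 g, loose in the 32 mm wide inside) may be hidden in any mailer. May be absent.
- mailer_yellow: sealed square mailer, opaque white canister with yellow cap, 38 x 38 x 104 mm (cap: top 24 mm, same width); origin at the centre of its underside, z towards the cap, x and y square to its sides, parallel to the holder's at the start. About 80 g empty; a steel bar (20 x 20 x 62 mm, 190 g, loose in the 32 mm wide inside) may be hidden in any mailer. May be absent.
- mailer_green: sealed square mailer, opaque white canister with green cap, 38 x 38 x 104 mm (cap: top 24 mm, same width); origin at the centre of its underside, z towards the cap, x and y square to its sides, parallel to the holder's at the start. About 80 g empty; a steel bar (20 x 20 x 62 mm, 190 g, loose in the 32 mm wide inside) may be hidden in any mailer. May be absent.
- mailer_blue: sealed square mailer, opaque white canister with blue cap, 38 x 38 x 104 mm (cap: top 24 mm, same width); origin at the centre of its underside, z towards the cap, x and y square to its sides, parallel to the holder's at the start. About 80 g empty; a steel bar (20 x 20 x 62 mm, 190 g, loose in the 32 mm wide inside) may be hidden in any mailer. May be absent.
- holder: grey holder block 68 (x) x 222 (y) x 55 (z) mm, 0.9 kg, loose on the bench; origin at the centre of its underside; four open-topped square pockets 43 mm wide in a row along its y, centres at y = -81, -27, 27, 81 mm and x = 0, pocket floor 10 mm above the bench, so mailers stand 59 mm out of it; one pocket may be empty
- tray: white open wash tray, outside 150 (x) x 170 (y) x 65 (z) mm, walls and floor 5 mm, parted by a 5 mm wall of the same height in the plane y = 0 into two lanes 77 mm wide, about 0.4 kg, loose; room for one mailer a lane (never more than two are empty); origin at the centre of its underside
- case: blue case fixed to the bench, outside 160 (x) x 220 (y) x 125 (z) mm, walls 6 mm, floor 6 mm; origin at the centre of its underside; the lid's hinge runs along its +x top edge (turned away from the robot, to the left)
- case_lid (a joint): hinge of the case's blue lid (a plate 8 mm thick that covers the 160 x 220 mm top): 0 shut, grows as it opens, 1.9 fully open; starts open, leaning back (1.65 to 1.85), its top edge about 160 mm above the case's rim; pushed from behind (along the case's -x) it falls shut by itself below about 1.5
- case_lid_handle (a point): the knob on the lid's outer face near its free (front) edge
- case_lid_hinge (a point): middle of the lid's hinge line, at the +x top edge of the case
- yellow_cap_bottle: bystander: white bottle with yellow cap, 36 mm across, 88 mm tall; origin under its centre
- black_cap_bottle: bystander: bottle with black cap, 40 mm across, 78 mm tall; origin under its centre

How it is judged:
On the way, in this order (a step that is already met when the one before it is completed fails the run):
1. the red-capped mailer is held in the air (underside over 80 mm up) and rocked over by more than 0.4 rad (height (world z) of mailer_red above 0.08 m and angle between mailer_red's own z axis and vertical above 0.4 rad).
2. the red-capped mailer is rocked back to within 0.2 rad of upright, still in the air (height (world z) of mailer_red above 0.08 m and angle between mailer_red's own z axis and vertical below 0.2 rad).
3. the yellow-capped mailer is held in the air (underside over 80 mm up) and rocked over by more than 0.4 rad (height (world z) of mailer_yellow above 0.08 m and angle between mailer_yellow's own z axis and vertical above 0.4 rad).
4. the yellow-capped mailer is rocked back to within 0.2 rad of upright, still in the air (height (world z) of mailer_yellow above 0.08 m and angle between mailer_yellow's own z axis and vertical below 0.2 rad).
5. the green-capped mailer is held in the air (underside over 80 mm up) and rocked over by more than 0.4 rad (height (world z) of mailer_green above 0.08 m and angle between mailer_green's own z axis and vertical above 0.4 rad).
6. the green-capped mailer is rocked back to within 0.2 rad of upright, still in the air (height (world z) of mailer_green above 0.08 m and angle between mailer_green's own z axis and vertical below 0.2 rad).
7. the blue-capped mailer is held in the air (underside over 80 mm up) and rocked over by more than 0.4 rad (height (world z) of mailer_blue above 0.08 m and angle between mailer_blue's own z axis and vertical above 0.4 rad).
8. the blue-capped mailer is rocked back to within 0.2 rad of upright, still in the air (height (world z) of mailer_blue above 0.08 m and angle between mailer_blue's own z axis and vertical below 0.2 rad).
At the end, for the whole second after the job is handed in: every mailer present lies or stands at rest inside the case if it holds a bar (it presses on the case with more than 1.7 N), or inside the wash tray if it is empty (presses with less than 1.7 N), and the case's lid is shut to within 0.06 rad (value of joint case_lid below 0.06 rad and ((x of mailer_red in the frame of case between -0.078 and 0.078 m and y of mailer_red in the frame of case between -0.108 and 0.108 m and z of mailer_red in the frame of case below 0.1 m and contact force between mailer_red and case above 1.7 N) or (x of mailer_red in the frame of tray between -0.075 and 0.075 m and y of mailer_red in the frame of tray between -0.085 and 0.085 m and z of mailer_red in the frame of tray below 0.09 m and contact force between mailer_red and tray between 0.2 and 1.7 N)) and linear speed of each of mailer_red, mailer_yellow, mailer_green, mailer_blue below 0.03 m/s and ((x of mailer_yellow in the frame of case between -0.078 and 0.078 m and y of mailer_yellow in the frame of case between -0.108 and 0.108 m and z of mailer_yellow in the frame of case below 0.1 m and contact force between mailer_yellow and case above 1.7 N) or (x of mailer_yellow in the frame of tray between -0.075 and 0.075 m and y of mailer_yellow in the frame of tray between -0.085 and 0.085 m and z of mailer_yellow in the frame of tray below 0.09 m and contact force between mailer_yellow and tray between 0.2 and 1.7 N)) and ((x of mailer_green in the frame of case between -0.078 and 0.078 m and y of mailer_green in the frame of case between -0.108 and 0.108 m and z of mailer_green in the frame of case below 0.1 m and contact force between mailer_green and case above 1.7 N) or (x of mailer_green in the frame of tray between -0.075 and 0.075 m and y of mailer_green in the frame of tray between -0.085 and 0.085 m and z of mailer_green in the frame of tray below 0.09 m and contact force between mailer_green and tray between 0.2 and 1.7 N)) and ((x of mailer_blue in the frame of case between -0.078 and 0.078 m and y of mailer_blue in the frame of case between -0.108 and 0.108 m and z of mailer_blue in the frame of case below 0.1 m and contact force between mailer_blue and case above 1.7 N) or (x of mailer_blue in the frame of tray between -0.075 and 0.075 m and y of mailer_blue in the frame of tray between -0.085 and 0.085 m and z of mailer_blue in the frame of tray below 0.09 m and contact force between mailer_blue and tray between 0.2 and 1.7 N))); the robot touches nothing.
It fails at once if the yellow-capped or black-capped bottle is moved more than 40 mm (distance of any of yellow_cap_bottle, black_cap_bottle from where it was at the start of the episode above 0.04 m).
Of mailer_red, mailer_yellow, mailer_green, mailer_blue only 3 to 4 are there at a start; the rules pass over those that are not, and their reading is None.
Of bar_red, bar_yellow, bar_green, bar_blue only 2 to 3 are there at a start; the rules pass over those that are not, and their reading is None.
At some moment in a run one of tray, holder may be knocked a few centimetres aside while the robot is not near it.
It also fails if it takes over 210 s, if anything falls off the work surface, if the arm or the gripper's body presses on something with over 40 N, if the wrist force passes 120 N, or if a joint passes its speed limit or range.

## Working session

There is one attempt and no reset: what is moved stays moved. The work goes in short steps, Python scripts to look and compute and a tool call to move; the robot and the scene stay as the last step left them, time stands still between calls to the robot, and variables do not carry over. Pictures are saved under pics/ and viewed, at most 14 in all, crops included, and the job is handed in when it is done.

Besides the shell and the picture viewer there is one more tool, called after "Call:" as name(argument=value, ...), one argument or row to a line, values as JSON. step_arm: Moves the arm, as the interface text tells. Its arguments: {"type":"object","properties":{"increments":{"type":"array"},"claw":{"type":"number"},"force":{"type":"number"}},"required":["increments"]}

```bash
mkdir -p pics; ls; cat > h.py <<'E'
from cell import robot
import numpy as np, cv2
from scipy.spatial.transform import Rotation as Rn
def shot(cam,name=None):
    p=robot.get_image(cam)
    if name: cv2.imwrite('pics/'+name+'.png',np.asarray(p['pixels'])[:,:,::-1])
    return p
def ray(p,uv):
    K=np.array(p['camera_matrix']);R=np.array(p['R']);t=np.array(p['t'])
    return -R.T@t, R.T@np.linalg.solve(K,[uv[0],uv[1],1])
def onz(p,uv,z):
    o,d=ray(p,uv); return o+d*(z-o[2])/d[2]
def tri(ps,uvs):
    A=np.zeros((3,3));b=np.zeros(3)
    for p,uv in zip(ps,uvs):
        o,d=ray(p,uv);d/=np.linalg.norm(d);M=np.eye(3)-np.outer(d,d);A+=M;b+=M@o
    return np.linalg.solve(A,b)
def proj(p,X):
    c=np.array(p['R'])@X+np.array(p['t']);u=np.array(p['camera_matrix'])@c;return u[:2]/u[2]
E
python3 - <<'E'
from h import *
np.set_printoptions(precision=3,suppress=True)
s=robot.sense();print(s)
a=shot('side','side0');b=shot('top','top0')
for n in ['mailer_red','mailer_yellow','mailer_green','mailer_blue','holder','tray','case','case_lid_handle','case_lid_hinge','yellow_cap_bottle','black_cap_bottle']:
    L=[robot.landmark_of(p,n) for p in (a,b)]
    print(n,[[(np.round(x['centre']),round(x['score'],2)) for x in l[:2]] for l in L], tri((a,b),[l[0]['centre'] for l in L]) if all(L) else '')
for p in (a,b): print(-np.array(p['R']).T@p['t'],np.array(p['R']))
E
```

```text
pics
{'time': 0.0, 'joint_positions': array([-1.245,  0.126, -0.041,  1.405,  0.   ,  1.571]), 'dq': array([ 0.001,  0.   , -0.   , -0.   ,  0.   ,  0.001]), 'tau': array([  0.001, -43.592,  35.292,   0.017,   0.   ,   0.   ]), 'eef_pos': array([ 0.168, -0.497,  0.253]), 'orientation': array([-3.098, -0.509,  0.   ]), 'contact_force': array([-0.041,  0.957, -0.204]), 'torque': array([ 0.004,  0.006, -0.003]), 'grasp_force': 0.0, 'gripper_width': 0.08530623734237018}
mailer_red [[(array([379., 233.]), 0.71)], [(array([424., 256.]), 0.92), (array([325., 267.]), 0.73)]] [ 0.571 -0.299  0.02 ]
mailer_yellow [[(array([407., 223.]), 0.65)], [(array([470., 261.]), 0.86)]] [ 0.554 -0.413  0.013]
mailer_green [[(array([371., 242.]), 0.71)], [(array([399., 257.]), 0.69)]] [ 0.567 -0.242  0.018]
mailer_blue [[(array([395., 228.]), 0.88)], [(array([452., 259.]), 0.66)]] [ 0.562 -0.369  0.012]
holder [[(array([388., 238.]), 0.96), (array([368., 242.]), 0.66)], [(array([432., 259.]), 0.69)]] [ 0.564 -0.326 -0.002]
tray [[(array([339., 280.]), 0.74)], [(array([323., 268.]), 0.75)]] [ 0.545 -0.065 -0.001]
case [[(array([286., 362.]), 0.85)], [(array([199., 304.]), 0.87)]] [0.46  0.225 0.004]
case_lid_handle [[(array([177., 265.]), 0.66)], [(array([110., 235.]), 0.9)]] [0.577 0.347 0.239]
case_lid_hinge [[(array([235., 312.]), 0.77)], [(array([155., 272.]), 0.6)]] [0.518 0.289 0.136]
yellow_cap_bottle [[(array([261., 273.]), 0.72)], [(array([287., 192.]), 0.62)]] [ 0.731  0.023 -0.008]
black_cap_bottle [[(array([306., 249.]), 0.81)], [(array([348., 203.]), 0.86)]] [ 0.701 -0.125  0.005]
[0.022 0.694 0.637] [[-0.791 -0.611  0.003]
 [-0.301  0.385 -0.872]
 [ 0.532 -0.691 -0.489]]
[ 0.368 -0.075  1.252] [[-0.004 -1.     0.001]
 [-0.984  0.004 -0.179]
 [ 0.179 -0.001 -0.984]]
```

View pics/top0.png

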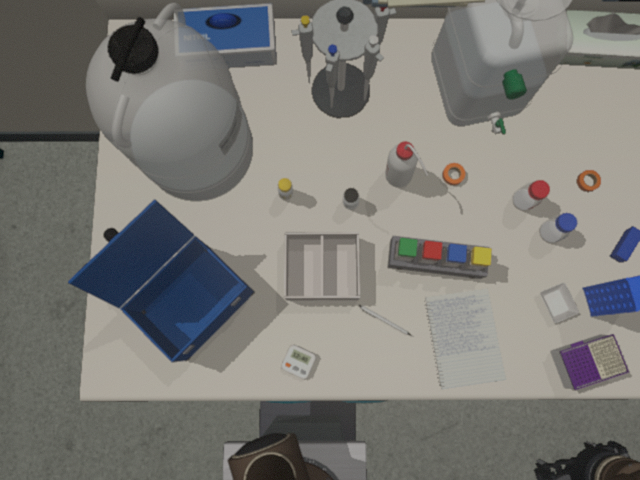

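View pics/side0.png

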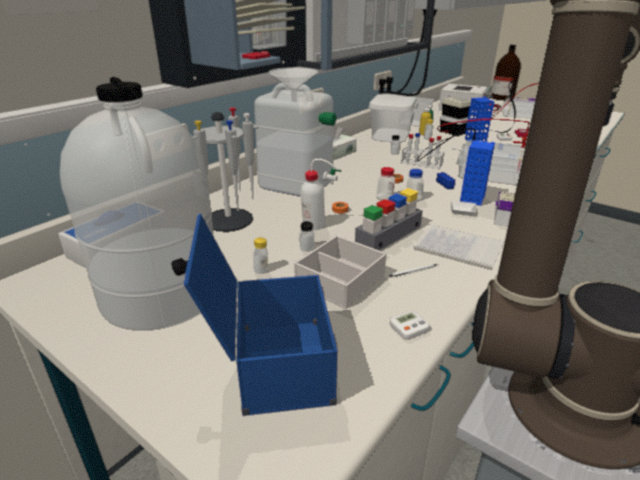

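The top view shows four caps in the holder, left to right: green (409,247), red (432,250), blue (457,253) and yellow (482,256). The tray at (322,266) is nearly square to the world. The case at about (190,305) is yawed roughly 47°, its lid leaning open from (155,205) to (75,283), with rim front corners near (253,290) and (180,360). The side view agrees.

```bash
cat >> h.py <<'E'
from scipy.optimize import fsolve
HUE={'red':(0,8,172,180),'yellow':(20,34),'green':(45,85),'blue':(105,125)}
def capmask(p,c,ctr,r=22):
    hsv=cv2.cvtColor(np.ascontiguousarray(p['pixels']),cv2.COLOR_RGB2HSV);m=np.zeros(hsv.shape[:2],bool)
    h=HUE[c]
    for i in range(0,len(h),2): m|=(hsv[...,0]>=h[i])&(hsv[...,0]<=h[i+1])
    m&=(hsv[...,1]>110)&(hsv[...,2]>40)
    w=np.zeros_like(m);u,v=np.int32(ctr);w[max(v-r,0):v+r,max(u-r,0):u+r]=1
    n,l,st,ce=cv2.connectedComponentsWithStats(np.uint8(m&w))
    if n<2: return None
    i=1+np.argmax(st[1:,4]);return ce[i],st[i,4]
def capxy(p,c,guess,yaw=0,z0=.090):
    """cap centre by matching the silhouette centroid; guess=(x,y)"""
    r=capmask(p,c,proj(p,np.array([*guess,z0+.015])))
    if r is None: return None
    def hull(q):
        P=[]
        for sx in(-1,1):
            for sy in(-1,1):
                for z in(z0,z0+.024):
                    o=Rn.from_euler('z',yaw).apply([.019*sx,.019*sy,0]);P.append(proj(p,np.array([q[0]+o[0],q[1]+o[1],z])))
        return cv2.convexHull(np.float32(P)*64)
    def f(q):
        M=cv2.moments(hull(q));return [M['m10']/M['m00']/64-r[0][0],M['m01']/M['m00']/64-r[0][1]]
    q=fsolve(f,guess,epsfcn=1e-5);return np.round(q,4),r[1],round(cv2.contourArea(hull(q))/4096)
def go(x,y,z,yd):
    """tool-frame increments to TCP x,y,z (m), tool down, tool y axis at yd degrees"""
    s=robot.sense();R=Rn.from_rotvec(s['orientation']);a=np.radians(yd)
    ty=np.array([np.cos(a),np.sin(a),0]);tz=np.array([0,0,-1.]);T=Rn.from_matrix(np.c_[np.cross(ty,tz),ty,tz])
    d=R.inv().apply(np.array([x,y,z])-s['eef_pos'])*1e3;r=np.degrees((R.inv()*T).as_rotvec())
    print('t %.2f'%s['time'],'d',np.round(d,1),'r',np.round(r,1))
E
python3 - <<'E'
from h import *
np.set_printoptions(precision=3,suppress=True)
b=shot('top')
G=dict(green=(.567,-.242),red=(.571,-.299),blue=(.562,-.369),yellow=(.554,-.413))
for c,g in G.items(): print(c,capxy(b,c,g,-.1))
C=[onz(b,q,.125) for q in [(253,290),(180,360)]];d=C[0]-C[1];print('front',C,np.linalg.norm(d),'case y from',np.degrees(np.arctan2(d[1],d[0])))
T=[onz(b,q,.065) for q in [(286,233),(358,233),(359,299),(286,299),(323,234),(322,299)]];print('tray',T)
go(.5,-.31,.25,0)
E
```

```text
green (array([ 0.575, -0.251]), np.int32(256), 357)
red (array([ 0.568, -0.304]), np.int32(326), 367)
blue (array([ 0.562, -0.358]), np.int32(291), 376)
yellow (array([ 0.554, -0.411]), np.int32(335), 386)
front [array([0.479, 0.082, 0.125]), array([0.335, 0.23 , 0.125])] 0.2067464828770904 case y from -45.68710404637231
tray [array([0.615, 0.018, 0.065]), array([ 0.614, -0.145,  0.065]), array([ 0.464, -0.145,  0.065]), array([0.465, 0.017, 0.065]), array([ 0.612, -0.066,  0.065]), array([ 0.465, -0.063,  0.065])]
t 1.25 d [374.5 -71.3   3.3] r [  0.    0.  -71.3]
```

Call:
step_arm(
  increments=[
    {"dx": 55,"dy": -7,"rz": -8},
    {"dx": 110,"dy": -14,"rz": -16},
    {"dx": 165,"dy": -21,"rz": -24},
    {"dx": 220,"dy": -28,"rz": -32},
    {"dx": 275,"dy": -34,"rz": -40},
    {"dx": 330,"dy": -41,"rz": -48},
    {"dx": 385,"dy": -48,"rz": -56},
    {"dx": 441,"dy": -55,"rz": -64},
  ],
  claw=70,
  force=60,
)

```text
$.increments[0]: bad value
```

```bash
cat >> h.py <<'E'
def feel(n=8):
    v=[]
    for i in range(n):
        robot.get_image('top');s=robot.sense();v.append(np.r_[s['contact_force'],s['torque'],s['tau'][1:3],s['grasp_force'],s['gripper_width']])
    v=np.array(v);print('mean',np.round(v.mean(0),3));print('std',np.round(v.std(0),3))
E
python3 - <<'E'
from h import *
robot.get_image('side');s=robot.sense();print(s['eef_pos'],s['contact_force'])
go(.568,-.304,.09,-7.5);feel(5)
E
```

```text
[ 0.16800902 -0.49735826  0.25328912] [-0.13762701  0.91067764 -0.38613254]
t 1.30 d [440.8 -55.2 163.3] r [ -0.    0.  -63.8]
mean [-4.2000e-01  2.9000e-02 -1.9800e-01 -2.0000e-03 -4.0000e-03  2.1000e-02
 -4.3571e+01  3.5309e+01  0.0000e+00  8.5000e-02]
std [0.875 0.344 0.544 0.007 0.032 0.032 0.001 0.    0.    0.   ]
```

Call:
step_arm(
  increments=[
    {"dx": 55,"dy": -7,"dz": 0,"rx": 0,"ry": 0,"rz": -8},
    {"dx": 110,"dy": -14,"dz": 0,"rx": 0,"ry": 0,"rz": -16},
    {"dx": 165,"dy": -21,"dz": 0,"rx": 0,"ry": 0,"rz": -24},
    {"dx": 220,"dy": -28,"dz": 0,"rx": 0,"ry": 0,"rz": -32},
    {"dx": 275,"dy": -34,"dz": 0,"rx": 0,"ry": 0,"rz": -40},
    {"dx": 330,"dy": -41,"dz": 0,"rx": 0,"ry": 0,"rz": -48},
    {"dx": 385,"dy": -48,"dz": 0,"rx": 0,"ry": 0,"rz": -56},
    {"dx": 441,"dy": -55,"dz": 0,"rx": 0,"ry": 0,"rz": -64},
  ],
  claw=70,
  force=60,
)

```text
time: 2.55
eef_pos: [0.5698, -0.3031, 0.2533]
orientation: [2.354, 2.08, -0.0]
contact_force: [-0.1, 0.2, 0.6]
gripper_width: 0.0697
grasp_force: 0.0
```

```bash
python3 - <<'E'
from h import *
feel(5)
go(.568,-.304,.09,-7.5)
p=shot('side','s1');b=shot('top')
for c,g in dict(green=(.575,-.251),red=(.568,-.304),blue=(.562,-.358),yellow=(.554,-.411)).items(): print(c,capxy(p,c,g,-.13),capxy(b,c,g,-.13))
E
```

```text
mean [-4.2900e-01  2.5700e-01 -8.0000e-03  5.3000e-02  1.0000e-03  2.0000e-03
 -6.0082e+01  3.5380e+01  0.0000e+00  7.0000e-02]
std [0.708 1.1   0.834 0.078 0.026 0.026 4.279 0.928 0.    0.   ]
t 2.80 d [0.000e+00 1.000e-01 1.629e+02] r [-0.1 -0.   0.1]
green (array([ 0.576 , -0.2559]), np.int32(180), 253) (array([ 0.5749, -0.2511]), np.int32(261), 357)
red (array([ 0.5698, -0.3133]), np.int32(172), 237) (array([ 0.5707, -0.2991]), np.int32(227), 365)
blue (array([ 0.5631, -0.3685]), np.int32(142), 224) None
yellow (array([ 0.5553, -0.4212]), np.int32(143), 212) Noneh.py:44: RuntimeWarning: The iteration is not making good progress, as measured by the 
 improvement from the last ten iterations.
  q=fsolve(f,guess,epsfcn=1e-5);return np.round(q,4),r[1],round(cv2.contourArea(hull(q))/4096)
```

Call:
step_arm(
  increments=[
    {"dx": 0,"dy": 0,"dz": 45,"rx": 0,"ry": 0,"rz": 0},
    {"dx": 0,"dy": 0,"dz": 90,"rx": 0,"ry": 0,"rz": 0},
    {"dx": 0,"dy": 0,"dz": 125,"rx": 0,"ry": 0,"rz": 0},
    {"dx": 0,"dy": 0,"dz": 150,"rx": 0,"ry": 0,"rz": 0},
    {"dx": 0,"dy": 0,"dz": 165,"rx": 0,"ry": 0,"rz": 0},
    {"dx": 0,"dy": 0,"dz": 165,"rx": 0,"ry": 0,"rz": 0},
  ],
)

```text
time: 3.65
eef_pos: [0.5672, -0.3045, 0.0879]
orientation: [-2.359, -2.072, 0.001]
contact_force: [-0.7, 0.5, 0.1]
gripper_width: 0.0699
grasp_force: 0.0
```

Call:
step_arm(
  increments=[
    {"dx": 0,"dy": 0,"dz": 0,"rx": 0,"ry": 0,"rz": 0},
    {"dx": 0,"dy": 0,"dz": 0,"rx": 0,"ry": 0,"rz": 0},
    {"dx": 0,"dy": 0,"dz": 0,"rx": 0,"ry": 0,"rz": 0},
    {"dx": 0,"dy": 0,"dz": 0,"rx": 0,"ry": 0,"rz": 0},
    {"dx": 0,"dy": 0,"dz": 0,"rx": 0,"ry": 0,"rz": 0},
  ],
  claw=20,
  force=60,
)

```text
time: 4.28
eef_pos: [0.5689, -0.3046, 0.0899]
orientation: [2.357, 2.073, 0.001]
contact_force: [-1.4, -0.7, 6.3]
gripper_width: 0.0377
grasp_force: 60.3
```

Call:
step_arm(
  increments=[
    {"dx": 0,"dy": 0,"dz": -15,"rx": 0,"ry": 0,"rz": 0},
    {"dx": 0,"dy": 0,"dz": -40,"rx": 0,"ry": 0,"rz": 0},
    {"dx": 0,"dy": 0,"dz": -80,"rx": 0,"ry": 0,"rz": 0},
    {"dx": 0,"dy": 0,"dz": -120,"rx": 0,"ry": 0,"rz": 0},
    {"dx": 0,"dy": 0,"dz": -150,"rx": 0,"ry": 0,"rz": 0},
    {"dx": 0,"dy": 0,"dz": -165,"rx": 0,"ry": 0,"rz": 0},
    {"dx": 0,"dy": 0,"dz": -165,"rx": 0,"ry": 0,"rz": 0},
  ],
)

```text
time: 5.15
eef_pos: [0.5686, -0.3043, 0.2542]
orientation: [2.358, 2.074, 0.001]
contact_force: [-0.3, -0.5, -0.9]
gripper_width: 0.0375
grasp_force: 60.0
```

Call:
step_arm(
  increments=[
    {"dx": 0,"dy": 0,"dz": 0,"rx": -10,"ry": 0,"rz": 0},
    {"dx": 0,"dy": 0,"dz": 0,"rx": -20,"ry": 0,"rz": 0},
    {"dx": 0,"dy": 0,"dz": 0,"rx": -30,"ry": 0,"rz": 0},
    {"dx": 0,"dy": 0,"dz": 0,"rx": -40,"ry": 0,"rz": 0},
    {"dx": 0,"dy": 0,"dz": 0,"rx": -40,"ry": 0,"rz": 0},
    {"dx": 0,"dy": 0,"dz": 0,"rx": -40,"ry": 0,"rz": 0},
  ],
)

```text
time: 5.9
eef_pos: [0.5688, -0.3046, 0.2543]
orientation: [1.915, 1.685, 0.611]
contact_force: [0.6, -0.6, -0.3]
gripper_width: 0.0378
grasp_force: 60.4
```

```bash
python3 - <<'E'
from h import *
feel(3);s=robot.sense();print(s['eef_pos'],s['orientation']);shot('side','s2')
E
```

```text
mean [ 9.9000e-02 -6.3000e-02 -5.3300e-01  8.4000e-02  6.5700e-01 -1.0000e-02
 -3.4544e+01  3.9439e+01  6.0388e+01  3.8000e-02]
std [0.338 0.171 0.505 0.033 0.024 0.021 0.157 0.76  0.001 0.   ]
[ 0.57055293 -0.30521842  0.25610217] [1.91178226 1.68354664 0.61279917]
```

Call:
step_arm(
  increments=[
    {"dx": 0,"dy": 0,"dz": 0,"rx": 10,"ry": 0,"rz": 0},
    {"dx": 0,"dy": 0,"dz": 0,"rx": 20,"ry": 0,"rz": 0},
    {"dx": 0,"dy": 0,"dz": 0,"rx": 30,"ry": 0,"rz": 0},
    {"dx": 0,"dy": 0,"dz": 0,"rx": 40,"ry": 0,"rz": 0},
    {"dx": 0,"dy": 0,"dz": 0,"rx": 40,"ry": 0,"rz": 0},
    {"dx": 0,"dy": 0,"dz": 0,"rx": 40,"ry": 0,"rz": 0},
  ],
)

```text
time: 6.85
eef_pos: [0.5692, -0.3044, 0.2531]
orientation: [2.357, 2.073, 0.003]
contact_force: [-0.3, 0.4, -0.2]
gripper_width: 0.0371
grasp_force: 60.8
```

```bash
python3 - <<'E'
from h import *
feel(8);s=robot.sense();print(s['eef_pos'],s['orientation'],s['joint_positions'])
E
```

```text
mean [-6.6000e-02  4.4000e-02 -6.1300e-01 -6.0000e-03  1.7000e-02  2.0000e-03
 -5.7451e+01  3.5461e+01  6.0801e+01  3.7000e-02]
std [0.446 0.485 0.447 0.013 0.025 0.016 1.134 0.057 0.    0.   ]
[ 0.56756301 -0.30409835  0.25463982] [2.35784289e+00 2.07281112e+00 1.47109269e-03] [-4.91923225e-01  3.57592703e-01  2.59324462e-01  1.47016680e+00
  1.17859606e-04  1.20735971e+00]
```

View pics/s2.png

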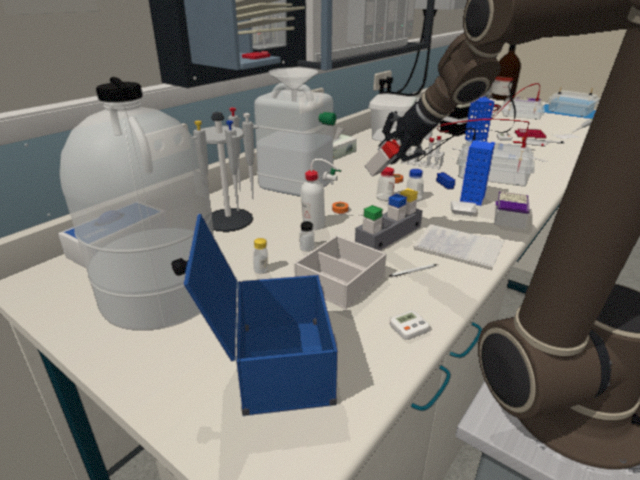

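The side picture shows red rocked about 40° in the air at (383,157), with the other three still in the holder. The force on red is about -0.6 N, so it is empty and goes to the tray.

```bash
cat >> h.py <<'E'
def tray():
    a=shot('side');b=shot('top')
    L=[robot.landmark_of(p,'tray') for p in (a,b)]
    for p,l in zip((a,b),L):
        for x in l[:2]: print('tray',np.round(x['centre']),round(x['score'],2),np.round(onz(p,x['centre'],0)[:2],3))
    B=robot.find_in(b,'tray')
    if B: q=B[0]['box'];print('box',np.round(q),[np.round(onz(b,c,.065)[:2],3) for c in ((q[0],q[1]),(q[2],q[3]))])
    return a,b
E
python3 - <<'E'
from h import *
tray();go(.54,-.105,.2,0)
E
```

```text
tray [338. 283.] 0.94 [ 0.542 -0.052]
tray [323. 268.] 0.68 [ 0.542 -0.066]
box [283. 231. 363. 300.] [array([0.619, 0.026]), array([ 0.461, -0.155])]
t 7.50 d [193.9 -53.4  53.4] r [ 0.   0.  -7.3]
```

Call:
step_arm(
  increments=[
    {"dx": 45,"dy": -13,"dz": 0,"rx": 0,"ry": 0,"rz": -2},
    {"dx": 95,"dy": -26,"dz": 0,"rx": 0,"ry": 0,"rz": -4},
    {"dx": 150,"dy": -40,"dz": 0,"rx": 0,"ry": 0,"rz": -6},
    {"dx": 194,"dy": -53,"dz": 0,"rx": 0,"ry": 0,"rz": -7},
    {"dx": 194,"dy": -53,"dz": 0,"rx": 0,"ry": 0,"rz": -7},
  ],
)

```text
time: 8.12
eef_pos: [0.54, -0.1023, 0.2537]
orientation: [2.223, 2.22, 0.001]
contact_force: [0.9, 0.5, -0.6]
gripper_width: 0.0373
grasp_force: 60.8
```

Call:
step_arm(
  increments=[
    {"dx": 0,"dy": 0,"dz": 45,"rx": 0,"ry": 0,"rz": 0},
    {"dx": 0,"dy": 0,"dz": 90,"rx": 0,"ry": 0,"rz": 0},
    {"dx": 0,"dy": 0,"dz": 125,"rx": 0,"ry": 0,"rz": 0},
    {"dx": 0,"dy": 0,"dz": 150,"rx": 0,"ry": 0,"rz": 0},
    {"dx": 0,"dy": 0,"dz": 160,"rx": 0,"ry": 0,"rz": 0},
    {"dx": 0,"dy": 0,"dz": 166,"rx": 0,"ry": 0,"rz": 0},
    {"dx": 0,"dy": 0,"dz": 166,"rx": 0,"ry": 0,"rz": 0},
  ],
)

```text
time: 9.0
eef_pos: [0.5408, -0.1052, 0.0878]
orientation: [2.228, 2.214, 0.001]
contact_force: [-0.0, -0.1, -0.7]
gripper_width: 0.0375
grasp_force: 60.8
```

```bash
python3 - <<'E'
from h import *
go(.54,-.105,.085,0);feel(3);shot('side','s3')
E
```

```text
t 9.00 d [ 0.2 -0.8  2.8] r [ 0.   0.  -0.4]
mean [-4.9000e-02  4.6100e-01 -5.0100e-01 -2.0000e-02  4.4000e-02  3.5000e-02
 -4.7935e+01  3.3365e+01  6.0835e+01  3.7000e-02]
std [0.239 0.547 0.365 0.037 0.014 0.007 0.126 0.115 0.    0.   ]
```

View pics/s3.png

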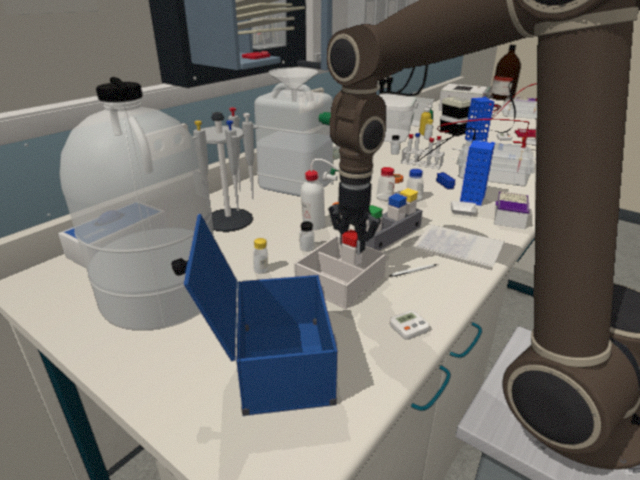

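The side picture shows red (350,240) inside the tray's far (-y) lane. I'll release it.

Call:
step_arm(
  increments=[
    {"dx": 0,"dy": 0,"dz": 2,"rx": 0,"ry": 0,"rz": 0},
    {"dx": 0,"dy": 0,"dz": 2,"rx": 0,"ry": 0,"rz": 0},
    {"dx": 0,"dy": 0,"dz": 2,"rx": 0,"ry": 0,"rz": 0},
  ],
  claw=66,
)

```text
time: 9.57
eef_pos: [0.5405, -0.1049, 0.0854]
orientation: [2.228, 2.215, 0.0]
contact_force: [0.3, 0.1, -0.1]
gripper_width: 0.0661
grasp_force: 0.0
```

Call:
step_arm(
  increments=[
    {"dx": 0,"dy": 0,"dz": -15,"rx": 0,"ry": 0,"rz": 0},
    {"dx": 0,"dy": 0,"dz": -50,"rx": 0,"ry": 0,"rz": 0},
    {"dx": 0,"dy": 0,"dz": -100,"rx": 0,"ry": 0,"rz": 0},
    {"dx": 0,"dy": 0,"dz": -150,"rx": 0,"ry": 0,"rz": 0},
    {"dx": 0,"dy": 0,"dz": -166,"rx": 0,"ry": 0,"rz": 0},
  ],
)

```text
time: 10.2
eef_pos: [0.5415, -0.1052, 0.256]
orientation: [2.224, 2.211, 0.006]
contact_force: [0.2, -0.4, 0.5]
gripper_width: 0.066
grasp_force: 0.0
```

```bash
cat >> h.py <<'E'
def caps(yaw=-.13):
    b=shot('top')
    for c,g in dict(green=(.575,-.251),red=(.54,-.105),blue=(.562,-.358),yellow=(.554,-.411)).items(): print(c,capxy(b,c,g,yaw))
E
python3 - <<'E'
from h import *
feel(6);caps();go(.554,-.411,.25,-7.5)
E
```

```text
mean [-1.7300e-01 -1.9300e-01 -1.4500e-01  2.4000e-02 -2.7000e-02  7.0000e-03
 -4.6970e+01  3.5563e+01  0.0000e+00  6.6000e-02]
std [0.396 0.208 0.9   0.021 0.045 0.041 2.504 2.077 0.    0.   ]
green (array([ 0.5762, -0.2511]), np.int32(260), 357)
red None
blue (array([ 0.5616, -0.3585]), np.int32(293), 377)
yellow (array([ 0.5543, -0.411 ]), np.int32(332), 386)
t 10.55 d [-306.1   16.1   -0.8] r [-0.2 -0.   7.2]
```

Call:
step_arm(
  increments=[
    {"dx": -50,"dy": 3,"dz": 0,"rx": 0,"ry": 0,"rz": 1},
    {"dx": -105,"dy": 6,"dz": 0,"rx": 0,"ry": 0,"rz": 2},
    {"dx": -160,"dy": 9,"dz": 0,"rx": 0,"ry": 0,"rz": 4},
    {"dx": -215,"dy": 12,"dz": 0,"rx": 0,"ry": 0,"rz": 5},
    {"dx": -270,"dy": 14,"dz": 0,"rx": 0,"ry": 0,"rz": 6},
    {"dx": -306,"dy": 16,"dz": 0,"rx": 0,"ry": 0,"rz": 7},
    {"dx": -306,"dy": 16,"dz": 0,"rx": 0,"ry": 0,"rz": 7},
    {"dx": -306,"dy": 16,"dz": 0,"rx": 0,"ry": 0,"rz": 7},
  ],
)

```text
time: 11.55
eef_pos: [0.5543, -0.4105, 0.2501]
orientation: [-2.357, -2.073, 0.0]
contact_force: [-0.9, 0.4, 0.4]
gripper_width: 0.0659
grasp_force: 0.0
```

```bash
python3 - <<'E'
from h import *
p=shot('side')
for c,g in dict(green=(.575,-.251),blue=(.562,-.358),yellow=(.554,-.411)).items(): print(c,capxy(p,c,g,-.13))
go(.554,-.411,.088,-7.5)
E
```

```text
green (array([ 0.5762, -0.2552]), np.int32(173), 253)
blue (array([ 0.564 , -0.3635]), np.int32(176), 225)
yellow (array([ 0.5559, -0.4224]), np.int32(151), 212)
t 11.60 d [ -1.2  -0.3 162.7] r [-0.1 -0.1  0.2]
```

Unmoved; descend, grip, lift and rock.

Call:
step_arm(
  increments=[
    {"dx": 0,"dy": 0,"dz": 45,"rx": 0,"ry": 0,"rz": 0},
    {"dx": 0,"dy": 0,"dz": 90,"rx": 0,"ry": 0,"rz": 0},
    {"dx": 0,"dy": 0,"dz": 125,"rx": 0,"ry": 0,"rz": 0},
    {"dx": 0,"dy": 0,"dz": 150,"rx": 0,"ry": 0,"rz": 0},
    {"dx": 0,"dy": 0,"dz": 162,"rx": 0,"ry": 0,"rz": 0},
    {"dx": 0,"dy": 0,"dz": 162,"rx": 0,"ry": 0,"rz": 0},
  ],
)

```text
time: 12.35
eef_pos: [0.5546, -0.41, 0.0892]
orientation: [-2.357, -2.076, 0.0]
contact_force: [0.2, -0.1, 0.2]
gripper_width: 0.0658
grasp_force: 0.0
```

Call:
step_arm(
  increments=[
    {"dx": 0,"dy": 0,"dz": 0,"rx": 0,"ry": 0,"rz": 0},
    {"dx": 0,"dy": 0,"dz": 0,"rx": 0,"ry": 0,"rz": 0},
    {"dx": 0,"dy": 0,"dz": 0,"rx": 0,"ry": 0,"rz": 0},
    {"dx": 0,"dy": 0,"dz": 0,"rx": 0,"ry": 0,"rz": 0},
    {"dx": 0,"dy": 0,"dz": 0,"rx": 0,"ry": 0,"rz": 0},
  ],
  claw=20,
  force=60,
)

```text
time: 12.98
eef_pos: [0.5551, -0.4115, 0.0911]
orientation: [2.357, 2.073, 0.001]
contact_force: [-1.4, 1.2, 6.5]
gripper_width: 0.0375
grasp_force: 60.8
```

Call:
step_arm(
  increments=[
    {"dx": 0,"dy": 0,"dz": -15,"rx": 0,"ry": 0,"rz": 0},
    {"dx": 0,"dy": 0,"dz": -40,"rx": 0,"ry": 0,"rz": 0},
    {"dx": 0,"dy": 0,"dz": -80,"rx": 0,"ry": 0,"rz": 0},
    {"dx": 0,"dy": 0,"dz": -120,"rx": 0,"ry": 0,"rz": 0},
    {"dx": 0,"dy": 0,"dz": -150,"rx": 0,"ry": 0,"rz": 0},
    {"dx": 0,"dy": 0,"dz": -165,"rx": 0,"ry": 0,"rz": 0},
    {"dx": 0,"dy": 0,"dz": -165,"rx": 0,"ry": 0,"rz": 0},
  ],
)

```text
time: 13.85
eef_pos: [0.5551, -0.4114, 0.2561]
orientation: [2.357, 2.073, 0.001]
contact_force: [0.0, 0.0, -2.7]
gripper_width: 0.0375
grasp_force: 60.6
```

Call:
step_arm(
  increments=[
    {"dx": 0,"dy": 0,"dz": 0,"rx": -10,"ry": 0,"rz": 0},
    {"dx": 0,"dy": 0,"dz": 0,"rx": -20,"ry": 0,"rz": 0},
    {"dx": 0,"dy": 0,"dz": 0,"rx": -30,"ry": 0,"rz": 0},
    {"dx": 0,"dy": 0,"dz": 0,"rx": -40,"ry": 0,"rz": 0},
    {"dx": 0,"dy": 0,"dz": 0,"rx": -40,"ry": 0,"rz": 0},
    {"dx": 0,"dy": 0,"dz": 0,"rx": -40,"ry": 0,"rz": 0},
  ],
)

```text
time: 14.6
eef_pos: [0.5551, -0.4116, 0.2555]
orientation: [1.916, 1.685, 0.611]
contact_force: [-0.3, -0.9, -1.8]
gripper_width: 0.0373
grasp_force: 64.2
```

Call:
step_arm(
  increments=[
    {"dx": 0,"dy": 0,"dz": 0,"rx": 10,"ry": 0,"rz": 0},
    {"dx": 0,"dy": 0,"dz": 0,"rx": 20,"ry": 0,"rz": 0},
    {"dx": 0,"dy": 0,"dz": 0,"rx": 30,"ry": 0,"rz": 0},
    {"dx": 0,"dy": 0,"dz": 0,"rx": 40,"ry": 0,"rz": 0},
    {"dx": 0,"dy": 0,"dz": 0,"rx": 40,"ry": 0,"rz": 0},
    {"dx": 0,"dy": 0,"dz": 0,"rx": 40,"ry": 0,"rz": 0},
  ],
)

```text
time: 15.35
eef_pos: [0.5564, -0.4117, 0.2547]
orientation: [2.355, 2.073, 0.003]
contact_force: [-0.6, 0.3, -1.5]
gripper_width: 0.0373
grasp_force: 64.4
```

```bash
python3 - <<'E'
from h import *
feel(8);s=robot.sense();print(s['eef_pos'],s['orientation'])
p=shot('side');L=robot.landmark_of(p,'case');print(L[:2],onz(p,L[0]['centre'],0))
b=shot('top','t4');L=robot.landmark_of(b,'case');print(L[:2],onz(b,L[0]['centre'],0))
tray()
E
```

```text
mean [ 3.3000e-02  1.1300e-01 -2.9630e+00 -0.0000e+00  3.0000e-03  1.1000e-02
 -6.4485e+01  3.6212e+01  6.4409e+01  3.7000e-02]
std [0.629 0.521 0.481 0.032 0.081 0.025 1.148 0.14  0.017 0.   ]
[ 0.55383675 -0.41099668  0.25577494] [2.35807734e+00 2.07264830e+00 9.34100274e-04]
[{'centre': [285.4, 361.9], 'score': 0.91}] [0.46791275 0.22307155 0.        ]Traceback (most recent call last):
  File "<stdin>", line 4, in <module>
IndexError: list index out of range
```

View pics/t4.png

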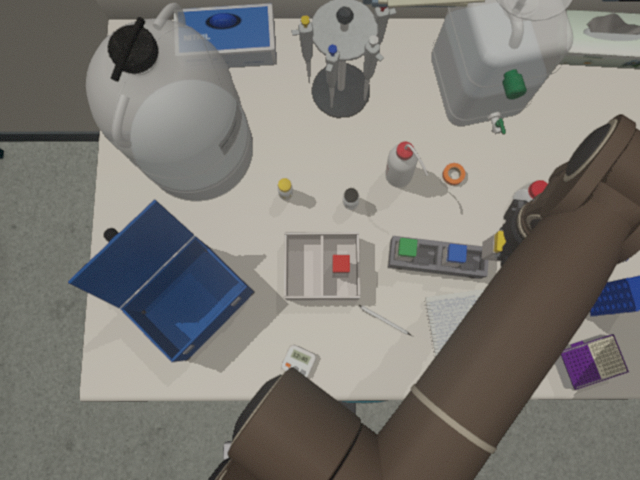

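The top picture shows red standing in the tray's right lane (341,263), with green and blue in the holder and yellow held. The case rim corners are at about (253,290), (180,360), (190,237) and (122,308). Yellow reads -3 N, so it is full and goes to the case.

```bash
python3 - <<'E'
from h import *
b=shot('top')
C=np.array([onz(b,q,.125)[:2] for q in [(253,290),(180,360),(122,308),(194,240)]]);print(C.round(3),C.mean(0))
for i in range(4): d=C[(i+1)%4]-C[i];print(np.linalg.norm(d).round(3),np.degrees(np.arctan2(d[1],d[0])).round(1))
c=np.array([.463,.221]);a=np.radians(45.5)
for y in(-.066,0,.066): print(y,c+np.array([-np.sin(a),np.cos(a)])*y-.005*np.array([np.cos(a),np.sin(a)]))
q=c+np.array([-np.sin(a),np.cos(a)])*-.066-.005*np.array([np.cos(a),np.sin(a)])
go(*q,.3,45.5)
E
```

```text
[[0.479 0.082]
 [0.335 0.23 ]
 [0.443 0.357]
 [0.588 0.212]] [0.46116501 0.22041553]
0.207 134.3
0.166 49.7
0.206 -45.1
0.169 -130.0
-0.066 [0.50656998 0.17117374]
0 [0.45949545 0.21743375]
0.066 [0.41242092 0.26369376]
t 16.00 d [ 571.3 -121.9  -45.7] r [  0.    0.  -52.8]
```

Call:
step_arm(
  increments=[
    {"dx": 40,"dy": -8,"dz": -10,"rx": 0,"ry": 0,"rz": -4},
    {"dx": 90,"dy": -18,"dz": -20,"rx": 0,"ry": 0,"rz": -8},
    {"dx": 140,"dy": -28,"dz": -30,"rx": 0,"ry": 0,"rz": -13},
    {"dx": 190,"dy": -39,"dz": -40,"rx": 0,"ry": 0,"rz": -18},
    {"dx": 240,"dy": -50,"dz": -46,"rx": 0,"ry": 0,"rz": -23},
    {"dx": 290,"dy": -61,"dz": -46,"rx": 0,"ry": 0,"rz": -28},
    {"dx": 340,"dy": -72,"dz": -46,"rx": 0,"ry": 0,"rz": -33},
  ],
)

```text
time: 16.88
eef_pos: [0.5264, -0.063, 0.3005]
orientation: [1.669, 2.661, 0.001]
contact_force: [0.4, 0.5, -3.1]
gripper_width: 0.0371
grasp_force: 64.5
```

```bash
python3 - <<'E'
from h import *
go(.507,.171,.3,46)
E
```

```text
t 16.88 d [219.1  84.5   0.5] r [  0.    0.  -20.2]
```

Call:
step_arm(
  increments=[
    {"dx": 45,"dy": 17,"dz": 0,"rx": 0,"ry": 0,"rz": -4},
    {"dx": 95,"dy": 37,"dz": 0,"rx": 0,"ry": 0,"rz": -9},
    {"dx": 145,"dy": 56,"dz": 0,"rx": 0,"ry": 0,"rz": -14},
    {"dx": 190,"dy": 74,"dz": 0,"rx": 0,"ry": 0,"rz": -18},
    {"dx": 219,"dy": 85,"dz": 0,"rx": 0,"ry": 0,"rz": -20},
    {"dx": 219,"dy": 85,"dz": 0,"rx": 0,"ry": 0,"rz": -20},
  ],
)

```text
time: 17.62
eef_pos: [0.5081, 0.1717, 0.3001]
orientation: [-1.18, -2.911, -0.0]
contact_force: [-0.6, -0.3, -2.7]
gripper_width: 0.0372
grasp_force: 64.6
```

Call:
step_arm(
  increments=[
    {"dx": 0,"dy": 0,"dz": 40,"rx": 0,"ry": 0,"rz": 0},
    {"dx": 0,"dy": 0,"dz": 70,"rx": 0,"ry": 0,"rz": 0},
    {"dx": 0,"dy": 0,"dz": 80,"rx": 0,"ry": 0,"rz": 0},
    {"dx": 0,"dy": 0,"dz": 80,"rx": 0,"ry": 0,"rz": 0},
  ],
)

```text
time: 18.12
eef_pos: [0.5083, 0.169, 0.2204]
orientation: [-1.187, -2.909, 0.001]
contact_force: [0.5, 0.7, -2.7]
gripper_width: 0.0379
grasp_force: 64.4
```

```bash
python3 - <<'E'
from h import *
a=shot('side');b=shot('top')
A=cv2.resize(a['pixels'][150:450,130:430],(400,400));B=cv2.resize(b['pixels'][180:380,60:260],(400,400))
cv2.imwrite('pics/c5.png',np.hstack([A,B])[:,:,::-1])
go(.507,.171,.088,46)
E
```

```text
t 18.23 d [  2.7  -0.5 133.7] r [ 0.1  0.1 -0.4]
```

View pics/c5.png

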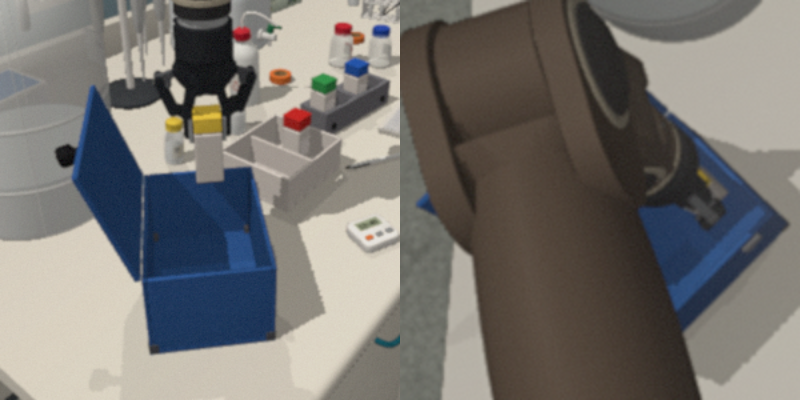

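The crops show yellow hanging over the case's far (-y) end, lined up between the front wall and the lid. I'll lower it.

Call:
step_arm(
  increments=[
    {"dx": 3,"dy": 0,"dz": 35,"rx": 0,"ry": 0,"rz": 0},
    {"dx": 3,"dy": 0,"dz": 70,"rx": 0,"ry": 0,"rz": 0},
    {"dx": 3,"dy": 0,"dz": 100,"rx": 0,"ry": 0,"rz": 0},
    {"dx": 3,"dy": 0,"dz": 120,"rx": 0,"ry": 0,"rz": 0},
    {"dx": 3,"dy": 0,"dz": 130,"rx": 0,"ry": 0,"rz": 0},
    {"dx": 3,"dy": 0,"dz": 132,"rx": 0,"ry": 0,"rz": 0},
    {"dx": 3,"dy": 0,"dz": 132,"rx": 0,"ry": 0,"rz": 0},
  ],
)

```text
time: 19.1
eef_pos: [0.5069, 0.1719, 0.0893]
orientation: [1.185, 2.908, 0.002]
contact_force: [0.8, 0.8, -2.5]
gripper_width: 0.0374
grasp_force: 64.6
```

Call:
step_arm(
  increments=[
    {"dx": 0,"dy": 0,"dz": 1,"rx": 0,"ry": 0,"rz": 0},
    {"dx": 0,"dy": 0,"dz": 1,"rx": 0,"ry": 0,"rz": 0},
    {"dx": 0,"dy": 0,"dz": 1,"rx": 0,"ry": 0,"rz": 0},
  ],
  claw=60,
)

```text
time: 19.48
eef_pos: [0.5078, 0.1726, 0.0887]
orientation: [1.184, 2.907, 0.005]
contact_force: [3.8, 3.4, 1.9]
gripper_width: 0.06
grasp_force: 0.0
```

Call:
step_arm(
  increments=[
    {"dx": 0,"dy": 0,"dz": -15,"rx": 0,"ry": 0,"rz": 0},
    {"dx": 0,"dy": 0,"dz": -50,"rx": 0,"ry": 0,"rz": 0},
    {"dx": 0,"dy": 0,"dz": -100,"rx": 0,"ry": 0,"rz": 0},
    {"dx": 0,"dy": 0,"dz": -150,"rx": 0,"ry": 0,"rz": 0},
    {"dx": 0,"dy": 0,"dz": -190,"rx": 0,"ry": 0,"rz": 0},
  ],
)

```text
time: 20.1
eef_pos: [0.5059, 0.1713, 0.2801]
orientation: [1.185, 2.908, 0.001]
contact_force: [0.3, -0.1, 0.1]
gripper_width: 0.0601
grasp_force: 0.0
```

```bash
python3 - <<'E'
from h import *
b=shot('top')
for c,g in dict(green=(.575,-.251),blue=(.562,-.358)).items(): print(c,capxy(b,c,g,-.13))
print('y in case',capxy(b,'yellow',(.507,.171),.79,.086))
go(.576,-.251,.25,-7.5)
E
```

```text
green (array([ 0.5751, -0.2511]), np.int32(254), 357)
blue (array([ 0.5615, -0.3586]), np.int32(291), 377)
y in case (array([0.5088, 0.166 ]), np.int32(220), 359)
t 20.15 d [-344.6 -254.3   34.9] r [ 0.5  0.  53.2]
```

Call:
step_arm(
  increments=[
    {"dx": -40,"dy": -30,"dz": 5,"rx": 0,"ry": 0,"rz": 6},
    {"dx": -85,"dy": -63,"dz": 10,"rx": 0,"ry": 0,"rz": 13},
    {"dx": -130,"dy": -96,"dz": 15,"rx": 0,"ry": 0,"rz": 20},
    {"dx": -175,"dy": -129,"dz": 20,"rx": 0,"ry": 0,"rz": 27},
    {"dx": -220,"dy": -162,"dz": 25,"rx": 0,"ry": 0,"rz": 34},
    {"dx": -265,"dy": -195,"dz": 30,"rx": 0,"ry": 0,"rz": 41},
    {"dx": -310,"dy": -229,"dz": 35,"rx": 0,"ry": 0,"rz": 48},
    {"dx": -345,"dy": -254,"dz": 35,"rx": 0,"ry": 0,"rz": 53},
  ],
  claw=66,
)

```text
time: 21.15
eef_pos: [0.5747, -0.2534, 0.2419]
orientation: [-2.363, -2.069, 0.002]
contact_force: [-0.5, -0.5, 0.5]
gripper_width: 0.066
grasp_force: 0.0
```

```bash
python3 - <<'E'
from h import *
robot.get_image('top');p=shot('side')
for c,g in dict(green=(.575,-.251),blue=(.562,-.358)).items(): print(c,capxy(p,c,g,-.13))
go(.575,-.251,.088,-7.5)
E
```

```text
green (array([ 0.5763, -0.2548]), np.int32(174), 253)
blue (array([ 0.5641, -0.3631]), np.int32(168), 225)
t 21.25 d [  4.2  -0.3 153.3] r [-0.1  0.1 -0.2]h.py:44: RuntimeWarning: The iteration is not making good progress, as measured by the 
 improvement from the last ten iterations.
  q=fsolve(f,guess,epsfcn=1e-5);return np.round(q,4),r[1],round(cv2.contourArea(hull(q))/4096)
```

Call:
step_arm(
  increments=[
    {"dx": 4,"dy": 0,"dz": 40,"rx": 0,"ry": 0,"rz": 0},
    {"dx": 4,"dy": 0,"dz": 80,"rx": 0,"ry": 0,"rz": 0},
    {"dx": 4,"dy": 0,"dz": 115,"rx": 0,"ry": 0,"rz": 0},
    {"dx": 4,"dy": 0,"dz": 140,"rx": 0,"ry": 0,"rz": 0},
    {"dx": 4,"dy": 0,"dz": 153,"rx": 0,"ry": 0,"rz": 0},
    {"dx": 4,"dy": 0,"dz": 153,"rx": 0,"ry": 0,"rz": 0},
  ],
)

```text
time: 22.0
eef_pos: [0.5755, -0.2466, 0.089]
orientation: [-2.357, -2.075, 0.001]
contact_force: [-0.6, -0.2, 0.3]
gripper_width: 0.066
grasp_force: 0.0
```

Call:
step_arm(
  increments=[
    {"dx": 0,"dy": 0,"dz": 0,"rx": 0,"ry": 0,"rz": 0},
    {"dx": 0,"dy": 0,"dz": 0,"rx": 0,"ry": 0,"rz": 0},
    {"dx": 0,"dy": 0,"dz": 0,"rx": 0,"ry": 0,"rz": 0},
    {"dx": 0,"dy": 0,"dz": 0,"rx": 0,"ry": 0,"rz": 0},
    {"dx": 0,"dy": 0,"dz": 0,"rx": 0,"ry": 0,"rz": 0},
  ],
  claw=20,
  force=60,
)

```text
time: 22.62
eef_pos: [0.5767, -0.2474, 0.0908]
orientation: [2.357, 2.073, 0.002]
contact_force: [-0.3, 0.7, 6.5]
gripper_width: 0.0378
grasp_force: 60.1
```

Call:
step_arm(
  increments=[
    {"dx": 0,"dy": 0,"dz": -15,"rx": 0,"ry": 0,"rz": 0},
    {"dx": 0,"dy": 0,"dz": -40,"rx": 0,"ry": 0,"rz": 0},
    {"dx": 0,"dy": 0,"dz": -80,"rx": 0,"ry": 0,"rz": 0},
    {"dx": 0,"dy": 0,"dz": -120,"rx": 0,"ry": 0,"rz": 0},
    {"dx": 0,"dy": 0,"dz": -150,"rx": 0,"ry": 0,"rz": 0},
    {"dx": 0,"dy": 0,"dz": -165,"rx": 0,"ry": 0,"rz": 0},
    {"dx": 0,"dy": 0,"dz": -165,"rx": 0,"ry": 0,"rz": 0},
  ],
)

```text
time: 23.5
eef_pos: [0.5764, -0.2473, 0.2552]
orientation: [2.358, 2.074, 0.001]
contact_force: [0.0, -0.2, -0.9]
gripper_width: 0.0374
grasp_force: 59.9
```

Call:
step_arm(
  increments=[
    {"dx": 0,"dy": 0,"dz": 0,"rx": -10,"ry": 0,"rz": 0},
    {"dx": 0,"dy": 0,"dz": 0,"rx": -20,"ry": 0,"rz": 0},
    {"dx": 0,"dy": 0,"dz": 0,"rx": -30,"ry": 0,"rz": 0},
    {"dx": 0,"dy": 0,"dz": 0,"rx": -40,"ry": 0,"rz": 0},
    {"dx": 0,"dy": 0,"dz": 0,"rx": -40,"ry": 0,"rz": 0},
    {"dx": 0,"dy": 0,"dz": 0,"rx": -40,"ry": 0,"rz": 0},
  ],
)

```text
time: 24.25
eef_pos: [0.5765, -0.2475, 0.2552]
orientation: [1.915, 1.684, 0.612]
contact_force: [-0.1, -0.5, -0.5]
gripper_width: 0.0373
grasp_force: 60.2
```

Call:
step_arm(
  increments=[
    {"dx": 0,"dy": 0,"dz": 0,"rx": 10,"ry": 0,"rz": 0},
    {"dx": 0,"dy": 0,"dz": 0,"rx": 20,"ry": 0,"rz": 0},
    {"dx": 0,"dy": 0,"dz": 0,"rx": 30,"ry": 0,"rz": 0},
    {"dx": 0,"dy": 0,"dz": 0,"rx": 40,"ry": 0,"rz": 0},
    {"dx": 0,"dy": 0,"dz": 0,"rx": 40,"ry": 0,"rz": 0},
    {"dx": 0,"dy": 0,"dz": 0,"rx": 40,"ry": 0,"rz": 0},
  ],
)

```text
time: 25.0
eef_pos: [0.5778, -0.2476, 0.2546]
orientation: [2.356, 2.073, 0.003]
contact_force: [-0.4, 1.1, -1.6]
gripper_width: 0.0371
grasp_force: 60.7
```

```bash
python3 - <<'E'
from h import *
feel(8);tray();b=shot('top')
print(capxy(b,'red',(.54,-.105),0,.085),capxy(b,'blue',(.562,-.358),-.13))
go(.54,-.022,.25,0);go(.46,.218,.3,46)
E
```

```text
mean [-9.7000e-02 -1.9400e-01 -2.5600e-01 -3.0000e-03  1.8000e-02  2.0000e-03
 -5.5190e+01  3.5584e+01  6.0656e+01  3.7000e-02]
std [0.399 0.303 0.296 0.024 0.022 0.012 1.123 0.053 0.    0.   ]
tray [340. 282.] 0.9 [ 0.54  -0.059]
tray [322. 270.] 0.83 [ 0.538 -0.063]
box [286. 232. 362. 304.] [array([0.616, 0.018]), array([ 0.452, -0.152])]
(array([ 0.5404, -0.1048]), np.int32(288), 331) None
t 25.70 d [218.7 -64.4   4.3] r [ 0.  -0.  -7.3]
t 25.70 d [ 446.5 -174.4  -45.7] r [  0.   -0.  -53.3]
```

Call:
step_arm(
  increments=[
    {"dx": 45,"dy": -13,"dz": 0,"rx": 0,"ry": 0,"rz": -2},
    {"dx": 100,"dy": -28,"dz": 0,"rx": 0,"ry": 0,"rz": -4},
    {"dx": 155,"dy": -45,"dz": 0,"rx": 0,"ry": 0,"rz": -6},
    {"dx": 200,"dy": -58,"dz": 0,"rx": 0,"ry": 0,"rz": -7},
    {"dx": 219,"dy": -64,"dz": 0,"rx": 0,"ry": 0,"rz": -7},
    {"dx": 219,"dy": -64,"dz": 0,"rx": 0,"ry": 0,"rz": -7},
  ],
)

```text
time: 26.45
eef_pos: [0.5405, -0.021, 0.2544]
orientation: [2.226, 2.217, -0.0]
contact_force: [0.3, 0.3, -1.1]
gripper_width: 0.0375
grasp_force: 60.6
```

Call:
step_arm(
  increments=[
    {"dx": 0,"dy": 0,"dz": 45,"rx": 0,"ry": 0,"rz": 0},
    {"dx": 0,"dy": 0,"dz": 90,"rx": 0,"ry": 0,"rz": 0},
    {"dx": 0,"dy": 0,"dz": 125,"rx": 0,"ry": 0,"rz": 0},
    {"dx": 0,"dy": 0,"dz": 150,"rx": 0,"ry": 0,"rz": 0},
    {"dx": 0,"dy": 0,"dz": 160,"rx": 0,"ry": 0,"rz": 0},
    {"dx": 0,"dy": 0,"dz": 167,"rx": 0,"ry": 0,"rz": 0},
    {"dx": 0,"dy": 0,"dz": 167,"rx": 0,"ry": 0,"rz": 0},
  ],
)

```text
time: 27.32
eef_pos: [0.5409, -0.0222, 0.0876]
orientation: [2.228, 2.214, 0.0]
contact_force: [0.4, 0.1, -1.3]
gripper_width: 0.0376
grasp_force: 60.7
```

Call:
step_arm(
  increments=[
    {"dx": 0,"dy": 0,"dz": 1,"rx": 0,"ry": 0,"rz": 0},
    {"dx": 0,"dy": 0,"dz": 1,"rx": 0,"ry": 0,"rz": 0},
    {"dx": 0,"dy": 0,"dz": 1,"rx": 0,"ry": 0,"rz": 0},
  ],
  claw=62,
)

```text
time: 27.7
eef_pos: [0.5408, -0.0217, 0.0868]
orientation: [2.227, 2.215, 0.001]
contact_force: [-0.2, -0.6, -0.3]
gripper_width: 0.0622
grasp_force: 0.0
```

Call:
step_arm(
  increments=[
    {"dx": 0,"dy": 0,"dz": -15,"rx": 0,"ry": 0,"rz": 0},
    {"dx": 0,"dy": 0,"dz": -50,"rx": 0,"ry": 0,"rz": 0},
    {"dx": 0,"dy": 0,"dz": -100,"rx": 0,"ry": 0,"rz": 0},
    {"dx": 0,"dy": 0,"dz": -150,"rx": 0,"ry": 0,"rz": 0},
    {"dx": 0,"dy": 0,"dz": -166,"rx": 0,"ry": 0,"rz": 0},
  ],
)

```text
time: 28.32
eef_pos: [0.5416, -0.0218, 0.2571]
orientation: [2.225, 2.212, 0.007]
contact_force: [0.5, -0.6, -0.1]
gripper_width: 0.0618
grasp_force: 0.0
```

```bash
python3 - <<'E'
from h import *
feel(4);a,b=tray()
print(capxy(b,'blue',(.562,-.358),-.13),capxy(a,'blue',(.564,-.363),-.13))
print(capxy(a,'green',(.54,-.022),0,.085),capxy(a,'red',(.54,-.105),0,.085))
go(.562,-.358,.25,-7.5);shot('side','s6')
E
```

```text
mean [ 1.2000e-01  3.8000e-02 -3.0900e-01  1.1000e-02 -1.0000e-02 -8.0000e-03
 -4.5387e+01  3.5312e+01  0.0000e+00  6.2000e-02]
std [1.006 0.725 1.357 0.023 0.024 0.013 2.899 2.491 0.    0.   ]
tray [340. 284.] 0.58 [ 0.535 -0.05 ]
tray [175. 265.] 0.42 [0.92 0.14]
tray [321. 267.] 0.58 [ 0.545 -0.06 ]
box [318. 231. 359. 305.] [array([ 0.62 , -0.055]), array([ 0.451, -0.146])]
(array([ 0.5615, -0.3585]), np.int32(288), 377) (array([ 0.5646, -0.3638]), np.int32(173), 225)
(array([ 0.5431, -0.0301]), np.int32(270), 351) (array([ 0.5421, -0.1098]), np.int32(269), 312)
t 28.77 d [-336.2   24.     0.8] r [-0.1  0.   7.2]
```

View pics/s6.png

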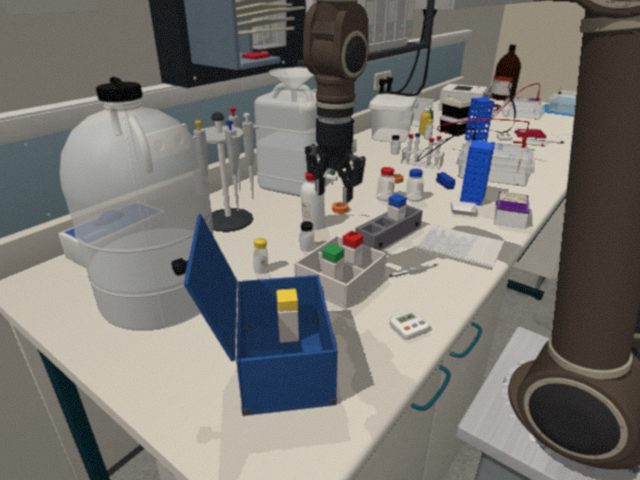

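The side picture shows green (333,255) and red (353,245) each standing in its own tray lane. Yellow (288,305) stands in the case and blue (397,205) is still in the holder.

Call:
step_arm(
  increments=[
    {"dx": -50,"dy": 4,"dz": 0,"rx": 0,"ry": 0,"rz": 1},
    {"dx": -110,"dy": 8,"dz": 0,"rx": 0,"ry": 0,"rz": 2},
    {"dx": -170,"dy": 12,"dz": 0,"rx": 0,"ry": 0,"rz": 4},
    {"dx": -230,"dy": 16,"dz": 0,"rx": 0,"ry": 0,"rz": 5},
    {"dx": -290,"dy": 21,"dz": 0,"rx": 0,"ry": 0,"rz": 6},
    {"dx": -336,"dy": 24,"dz": 0,"rx": 0,"ry": 0,"rz": 7},
    {"dx": -336,"dy": 24,"dz": 0,"rx": 0,"ry": 0,"rz": 7},
    {"dx": -336,"dy": 24,"dz": 0,"rx": 0,"ry": 0,"rz": 7},
  ],
  claw=66,
)

```text
time: 29.82
eef_pos: [0.5623, -0.3575, 0.2516]
orientation: [-2.358, -2.074, 0.0]
contact_force: [-0.8, 0.1, -0.5]
gripper_width: 0.0657
grasp_force: 0.0
```

```bash
python3 - <<'E'
from h import *
p=shot('side')
print(capxy(p,'blue',(.564,-.363),-.13));go(.562,-.358,.088,-7.5)
E
```

```text
(array([ 0.5644, -0.3638]), np.int32(172), 225)
t 29.88 d [ -1.2  -0.3 164.1] r [-0.  -0.   0.2]
```

Call:
step_arm(
  increments=[
    {"dx": 0,"dy": 0,"dz": 45,"rx": 0,"ry": 0,"rz": 0},
    {"dx": 0,"dy": 0,"dz": 90,"rx": 0,"ry": 0,"rz": 0},
    {"dx": 0,"dy": 0,"dz": 125,"rx": 0,"ry": 0,"rz": 0},
    {"dx": 0,"dy": 0,"dz": 150,"rx": 0,"ry": 0,"rz": 0},
    {"dx": 0,"dy": 0,"dz": 163,"rx": 0,"ry": 0,"rz": 0},
    {"dx": 0,"dy": 0,"dz": 163,"rx": 0,"ry": 0,"rz": 0},
  ],
)

```text
time: 30.62
eef_pos: [0.5625, -0.3568, 0.0891]
orientation: [-2.357, -2.076, 0.0]
contact_force: [-0.6, 0.1, 0.2]
gripper_width: 0.0662
grasp_force: 0.0
```

Call:
step_arm(
  increments=[
    {"dx": 0,"dy": 0,"dz": 0,"rx": 0,"ry": 0,"rz": 0},
    {"dx": 0,"dy": 0,"dz": 0,"rx": 0,"ry": 0,"rz": 0},
    {"dx": 0,"dy": 0,"dz": 0,"rx": 0,"ry": 0,"rz": 0},
    {"dx": 0,"dy": 0,"dz": 0,"rx": 0,"ry": 0,"rz": 0},
    {"dx": 0,"dy": 0,"dz": 0,"rx": 0,"ry": 0,"rz": 0},
  ],
  claw=20,
  force=60,
)

```text
time: 31.25
eef_pos: [0.5631, -0.3582, 0.091]
orientation: [2.357, 2.073, 0.001]
contact_force: [-1.7, 1.4, 6.4]
gripper_width: 0.0378
grasp_force: 60.0
```

Call:
step_arm(
  increments=[
    {"dx": 0,"dy": 0,"dz": -15,"rx": 0,"ry": 0,"rz": 0},
    {"dx": 0,"dy": 0,"dz": -40,"rx": 0,"ry": 0,"rz": 0},
    {"dx": 0,"dy": 0,"dz": -80,"rx": 0,"ry": 0,"rz": 0},
    {"dx": 0,"dy": 0,"dz": -120,"rx": 0,"ry": 0,"rz": 0},
    {"dx": 0,"dy": 0,"dz": -150,"rx": 0,"ry": 0,"rz": 0},
    {"dx": 0,"dy": 0,"dz": -165,"rx": 0,"ry": 0,"rz": 0},
    {"dx": 0,"dy": 0,"dz": -165,"rx": 0,"ry": 0,"rz": 0},
  ],
)

```text
time: 32.12
eef_pos: [0.5629, -0.3581, 0.2551]
orientation: [2.358, 2.074, 0.001]
contact_force: [0.3, -1.3, -2.5]
gripper_width: 0.0376
grasp_force: 60.3
```

Call:
step_arm(
  increments=[
    {"dx": 0,"dy": 0,"dz": 0,"rx": -10,"ry": 0,"rz": 0},
    {"dx": 0,"dy": 0,"dz": 0,"rx": -20,"ry": 0,"rz": 0},
    {"dx": 0,"dy": 0,"dz": 0,"rx": -30,"ry": 0,"rz": 0},
    {"dx": 0,"dy": 0,"dz": 0,"rx": -40,"ry": 0,"rz": 0},
    {"dx": 0,"dy": 0,"dz": 0,"rx": -40,"ry": 0,"rz": 0},
    {"dx": 0,"dy": 0,"dz": 0,"rx": -40,"ry": 0,"rz": 0},
  ],
)

```text
time: 32.88
eef_pos: [0.563, -0.3584, 0.2552]
orientation: [1.916, 1.685, 0.611]
contact_force: [-0.1, 0.3, -2.3]
gripper_width: 0.0377
grasp_force: 64.0
```

Call:
step_arm(
  increments=[
    {"dx": 0,"dy": 0,"dz": 0,"rx": 10,"ry": 0,"rz": 0},
    {"dx": 0,"dy": 0,"dz": 0,"rx": 20,"ry": 0,"rz": 0},
    {"dx": 0,"dy": 0,"dz": 0,"rx": 30,"ry": 0,"rz": 0},
    {"dx": 0,"dy": 0,"dz": 0,"rx": 40,"ry": 0,"rz": 0},
    {"dx": 0,"dy": 0,"dz": 0,"rx": 40,"ry": 0,"rz": 0},
    {"dx": 0,"dy": 0,"dz": 0,"rx": 40,"ry": 0,"rz": 0},
  ],
)

```text
time: 33.62
eef_pos: [0.5644, -0.3585, 0.2547]
orientation: [2.355, 2.073, 0.003]
contact_force: [0.1, -0.2, -2.5]
gripper_width: 0.0373
grasp_force: 64.6
```

```bash
python3 - <<'E'
from h import *
feel(8);b=shot('top')
print(capxy(b,'yellow',(.507,.171),.79,.086))
go(.435,.240,.3,46)
E
```

```text
mean [ 1.6000e-02 -8.3000e-02 -2.7640e+00  1.5000e-02 -1.3000e-02 -8.0000e-03
 -6.1453e+01  3.6327e+01  6.4655e+01  3.7000e-02]
std [0.477 0.453 0.465 0.021 0.024 0.02  1.132 0.067 0.014 0.   ]
(array([0.5063, 0.1722]), np.int32(339), 361)
t 34.08 d [ 576.6 -202.4  -45.3] r [  0.1   0.1 -53.4]
```

Call:
step_arm(
  increments=[
    {"dx": 40,"dy": -14,"dz": -10,"rx": 0,"ry": 0,"rz": -4},
    {"dx": 90,"dy": -31,"dz": -25,"rx": 0,"ry": 0,"rz": -8},
    {"dx": 140,"dy": -49,"dz": -35,"rx": 0,"ry": 0,"rz": -13},
    {"dx": 190,"dy": -66,"dz": -45,"rx": 0,"ry": 0,"rz": -18},
    {"dx": 240,"dy": -84,"dz": -45,"rx": 0,"ry": 0,"rz": -22},
    {"dx": 290,"dy": -102,"dz": -45,"rx": 0,"ry": 0,"rz": -27},
    {"dx": 340,"dy": -119,"dz": -45,"rx": 0,"ry": 0,"rz": -31},
  ],
)

```text
time: 34.95
eef_pos: [0.487, -0.004, 0.2997]
orientation: [1.715, 2.631, 0.001]
contact_force: [0.0, -0.6, -3.1]
gripper_width: 0.0377
grasp_force: 64.8
```

```bash
python3 - <<'E'
from h import *
go(.435,.240,.3,46)
E
```

```text
t 34.95 d [244.2  50.8  -0.3] r [  0.1   0.  -22.2]
```

Call:
step_arm(
  increments=[
    {"dx": 50,"dy": 10,"dz": 0,"rx": 0,"ry": 0,"rz": -4},
    {"dx": 100,"dy": 21,"dz": 0,"rx": 0,"ry": 0,"rz": -9},
    {"dx": 150,"dy": 31,"dz": 0,"rx": 0,"ry": 0,"rz": -14},
    {"dx": 200,"dy": 42,"dz": 0,"rx": 0,"ry": 0,"rz": -18},
    {"dx": 244,"dy": 51,"dz": 0,"rx": 0,"ry": 0,"rz": -22},
    {"dx": 244,"dy": 51,"dz": 0,"rx": 0,"ry": 0,"rz": -22},
    {"dx": 244,"dy": 51,"dz": 0,"rx": 0,"ry": 0,"rz": -22},
  ],
)

```text
time: 35.83
eef_pos: [0.4365, 0.2383, 0.2994]
orientation: [1.185, 2.909, -0.0]
contact_force: [0.3, -0.5, -3.2]
gripper_width: 0.0376
grasp_force: 64.8
```

Call:
step_arm(
  increments=[
    {"dx": 0,"dy": 0,"dz": 40,"rx": 0,"ry": 0,"rz": 0},
    {"dx": 0,"dy": 0,"dz": 70,"rx": 0,"ry": 0,"rz": 0},
    {"dx": 0,"dy": 0,"dz": 80,"rx": 0,"ry": 0,"rz": 0},
    {"dx": 0,"dy": 0,"dz": 80,"rx": 0,"ry": 0,"rz": 0},
  ],
)

```text
time: 36.33
eef_pos: [0.4368, 0.2377, 0.2195]
orientation: [-1.187, -2.908, 0.0]
contact_force: [-0.6, -0.1, -3.0]
gripper_width: 0.0372
grasp_force: 64.7
```

```bash
python3 - <<'E'
from h import *
robot.get_image('top');a=shot('side')
cv2.imwrite('pics/c7.png',cv2.resize(a['pixels'][150:450,130:430],(500,500))[:,:,::-1])
go(.435,.240,.088,46)
E
```

```text
t 36.42 d [  2.9  -0.7 132.7] r [ 0.1  0.  -0.4]
```

View pics/c7.png

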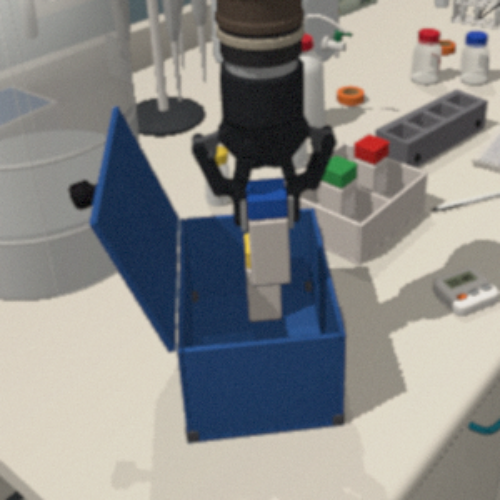

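Blue hangs over the middle of the case at (267,235), in front of yellow and clear of it. I'll lower and release it.

Call:
step_arm(
  increments=[
    {"dx": 3,"dy": 0,"dz": 35,"rx": 0,"ry": 0,"rz": 0},
    {"dx": 3,"dy": 0,"dz": 70,"rx": 0,"ry": 0,"rz": 0},
    {"dx": 3,"dy": 0,"dz": 100,"rx": 0,"ry": 0,"rz": 0},
    {"dx": 3,"dy": 0,"dz": 120,"rx": 0,"ry": 0,"rz": 0},
    {"dx": 3,"dy": 0,"dz": 129,"rx": 0,"ry": 0,"rz": 0},
    {"dx": 3,"dy": 0,"dz": 132,"rx": 0,"ry": 0,"rz": 0},
    {"dx": 3,"dy": 0,"dz": 132,"rx": 0,"ry": 0,"rz": 0},
  ],
)

```text
time: 37.3
eef_pos: [0.4351, 0.2409, 0.0882]
orientation: [1.185, 2.909, 0.002]
contact_force: [0.0, 0.8, -2.3]
gripper_width: 0.0375
grasp_force: 64.9
```

Call:
step_arm(
  increments=[
    {"dx": 0,"dy": 0,"dz": 1,"rx": 0,"ry": 0,"rz": 0},
    {"dx": 0,"dy": 0,"dz": 1,"rx": 0,"ry": 0,"rz": 0},
    {"dx": 0,"dy": 0,"dz": 1,"rx": 0,"ry": 0,"rz": 0},
  ],
  claw=56,
)

```text
time: 37.67
eef_pos: [0.4351, 0.241, 0.087]
orientation: [1.185, 2.908, 0.002]
contact_force: [-0.1, 0.5, 0.7]
gripper_width: 0.0561
grasp_force: 0.0
```

Call:
step_arm(
  increments=[
    {"dx": 0,"dy": 0,"dz": -15,"rx": 0,"ry": 0,"rz": 0},
    {"dx": 0,"dy": 0,"dz": -50,"rx": 0,"ry": 0,"rz": 0},
    {"dx": 0,"dy": 0,"dz": -100,"rx": 0,"ry": 0,"rz": 0},
    {"dx": 0,"dy": 0,"dz": -160,"rx": 0,"ry": 0,"rz": 0},
    {"dx": 0,"dy": 0,"dz": -220,"rx": 0,"ry": 0,"rz": 0},
    {"dx": 0,"dy": 0,"dz": -270,"rx": 0,"ry": 0,"rz": 0},
    {"dx": 0,"dy": 0,"dz": -270,"rx": 0,"ry": 0,"rz": 0},
  ],
)

```text
time: 38.55
eef_pos: [0.4351, 0.2408, 0.3616]
orientation: [1.183, 2.905, 0.009]
contact_force: [0.5, 0.8, 0.1]
gripper_width: 0.0557
grasp_force: 0.0
```

```bash
python3 - <<'E'
from h import *
a=shot('side','s8');b=shot('top');H=[robot.landmark_of(p,'case_lid_handle') for p in (a,b)];print(H)
if all(H): print(tri((a,b),[h[0]['centre'] for h in H]))
# lid top edge free corners from first pictures: top (155,205),(75,283)
s=robot.sense();print(s['eef_pos'])
for q in [(155,203),(72,283)]: print(onz(b,q,.285))
E
```

```text
[[{'centre': [178.6, 266.4], 'score': 0.59}], [{'centre': [112.1, 236.1], 'score': 0.59}]]
[0.57588363 0.34444176 0.23640209]
[0.43410218 0.24028694 0.35547817]
[0.62731658 0.24689587 0.285     ]
[0.47759213 0.38986629 0.285     ]
```

View pics/s8.png

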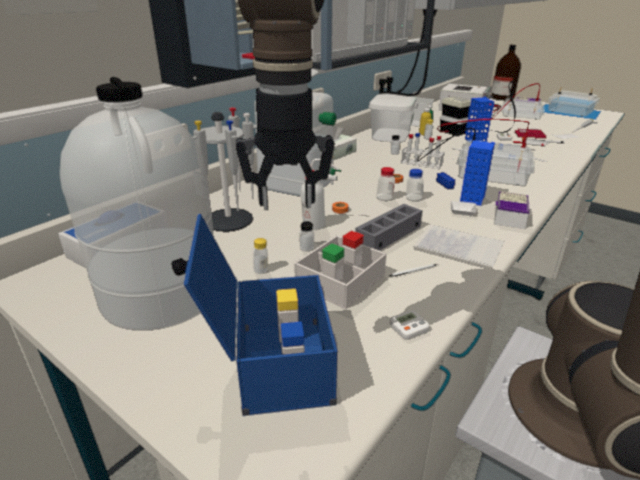

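The side picture shows yellow (288,300) and blue (292,335) standing in the case below the rim. The lid is open and the tray and bottles are undisturbed. Next I'll check the room behind the lid near its left end, away from the carboy.

```bash
python3 - <<'E'
from h import *
a=shot('side');b=shot('top')
print('carboy base',onz(a,(140,322),0).round(3))
for z in(.25,.33,.45,.6): print(z,proj(b,np.array([.538,.383,z])).round(),proj(a,np.array([.538,.383,z])).round())
go(.538,.383,.36,46)
E
```

```text
carboy base [0.792 0.326 0.   ]
0.25 [ 87. 253.] [173. 279.]
0.33 [ 67. 246.] [164. 232.]
0.45 [ 29. 232.] [149. 149.]
0.6 [-37. 207.] [125.  19.]
t 38.85 d [ 25.4 174.7  -5.3] r [-0.1 -0.  -0.3]
```

Call:
step_arm(
  increments=[
    {"dx": 6,"dy": 40,"dz": -5,"rx": 0,"ry": 0,"rz": 0},
    {"dx": 12,"dy": 85,"dz": -5,"rx": 0,"ry": 0,"rz": 0},
    {"dx": 18,"dy": 130,"dz": -5,"rx": 0,"ry": 0,"rz": 0},
    {"dx": 25,"dy": 165,"dz": -5,"rx": 0,"ry": 0,"rz": 0},
    {"dx": 25,"dy": 175,"dz": -5,"rx": 0,"ry": 0,"rz": 0},
    {"dx": 25,"dy": 175,"dz": -5,"rx": 0,"ry": 0,"rz": 0},
  ],
  claw=0,
)

```text
time: 39.6
eef_pos: [0.5392, 0.3837, 0.3592]
orientation: [-1.184, -2.908, 0.004]
contact_force: [0.7, -0.3, 0.4]
gripper_width: 0.0003
grasp_force: 0.0
```

```bash
python3 - <<'E'
from h import *
robot.get_image('top');a=shot('side');b=shot('top')
A=cv2.resize(a['pixels'][130:380,100:350],(400,400));B=cv2.resize(b['pixels'][180:380,30:230],(400,400))
cv2.imwrite('pics/c9.png',np.hstack([A,B])[:,:,::-1])
go(.538,.383,.275,46)
E
```

```text
t 39.75 d [ 0.6 -0.1 86.3] r [-0.  -0.  -0.3]
```

View pics/c9.png

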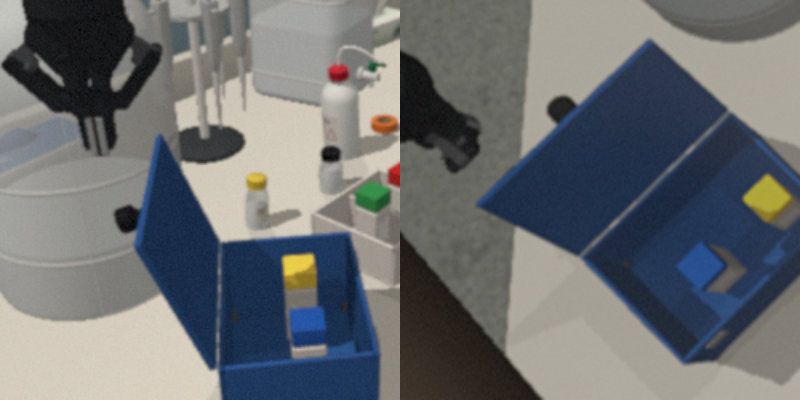

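The crops show the closed fingertips outside the lid's outer face near its left end, clear of the knob ((562,108) in the right crop). I'll go down and push.

Call:
step_arm(
  increments=[
    {"dx": 0,"dy": 0,"dz": 30,"rx": 0,"ry": 0,"rz": 0},
    {"dx": 0,"dy": 0,"dz": 60,"rx": 0,"ry": 0,"rz": 0},
    {"dx": 0,"dy": 0,"dz": 86,"rx": 0,"ry": 0,"rz": 0},
    {"dx": 0,"dy": 0,"dz": 86,"rx": 0,"ry": 0,"rz": 0},
  ],
)

```text
time: 40.25
eef_pos: [0.5377, 0.382, 0.2739]
orientation: [-1.185, -2.907, 0.004]
contact_force: [0.4, -0.5, 0.8]
gripper_width: -0.0001
grasp_force: 0.0
```

Call:
step_arm(
  increments=[
    {"dx": 0,"dy": -10,"dz": 0,"rx": 0,"ry": 0,"rz": 0},
    {"dx": 0,"dy": -20,"dz": 0,"rx": 0,"ry": 0,"rz": 0},
    {"dx": 0,"dy": -32,"dz": 0,"rx": 0,"ry": 0,"rz": 0},
    {"dx": 0,"dy": -45,"dz": 0,"rx": 0,"ry": 0,"rz": 0},
    {"dx": 0,"dy": -60,"dz": 0,"rx": 0,"ry": 0,"rz": 0},
    {"dx": 0,"dy": -75,"dz": 0,"rx": 0,"ry": 0,"rz": 0},
    {"dx": 0,"dy": -90,"dz": 0,"rx": 0,"ry": 0,"rz": 0},
    {"dx": 0,"dy": -90,"dz": 0,"rx": 0,"ry": 0,"rz": 0},
  ],
)

```text
time: 41.25
eef_pos: [0.4753, 0.318, 0.2759]
orientation: [1.186, 2.909, 0.001]
contact_force: [0.6, 0.3, 0.1]
gripper_width: 0.0
grasp_force: 0.0
```

```bash
python3 - <<'E'
from h import *
for i in range(12): robot.get_image('top')
shot('side','s10')
E
```

```text
(no output)
```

View pics/s10.png

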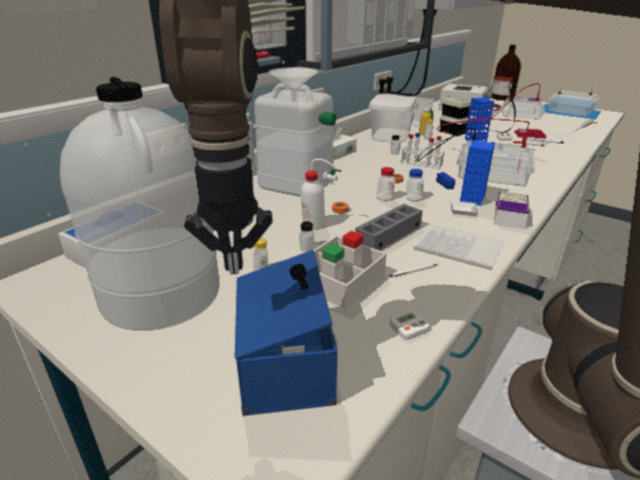

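The lid is down to about 20°, with its front edge at (320,255)–(330,335). It is either still falling or resting on something, so I'll wait and look.

```bash
python3 - <<'E'
from h import *
for i in range(12): robot.get_image('top')
a=shot('side')
cv2.imwrite('pics/c11.png',cv2.resize(a['pixels'][200:420,200:420],(550,550))[:,:,::-1])
H=[robot.landmark_of(p,'case_lid_handle') for p in (a,shot('top'))];print(H)
E
```

```text
[[{'centre': [305.8, 288.3], 'score': 0.7}, {'centre': [330.7, 285.2], 'score': 0.49}], [{'centre': [195.8, 310.4], 'score': 0.68}]]
```

View pics/c11.png

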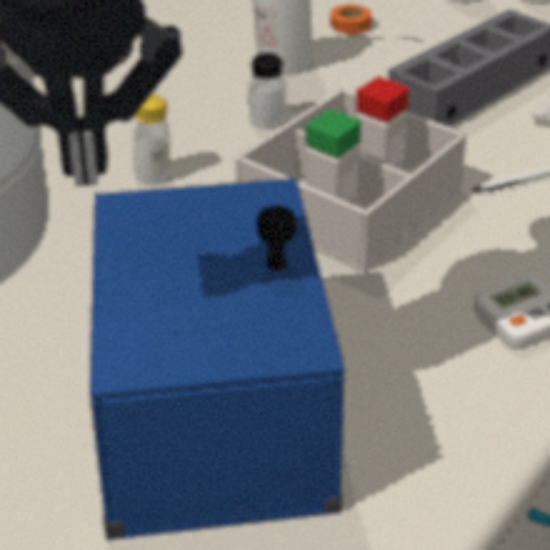

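The crop shows the lid flush on the rim, and green and red still in the tray. I'll raise the arm and check the lid again.

Call:
step_arm(
  increments=[
    {"dx": 0,"dy": 0,"dz": -40,"rx": 0,"ry": 0,"rz": 0},
    {"dx": 0,"dy": 0,"dz": -80,"rx": 0,"ry": 0,"rz": 0},
    {"dx": 0,"dy": 0,"dz": -80,"rx": 0,"ry": 0,"rz": 0},
    {"dx": 0,"dy": 0,"dz": -80,"rx": 0,"ry": 0,"rz": 0},
  ],
)

```text
time: 43.2
eef_pos: [0.4761, 0.3189, 0.3548]
orientation: [-1.185, -2.909, 0.0]
contact_force: [0.3, -0.3, -0.3]
gripper_width: 0.0004
grasp_force: 0.0
```

```bash
python3 - <<'E'
from h import *
a=shot('side');b=shot('top','t12')
H=[robot.landmark_of(p,'case_lid_handle') for p in (a,b)];print(H,tri((a,b),[h[0]['centre'] for h in H]))
# lid corner rows in the side picture against the predicted shut lid top (z=.133)
c=np.array([.463,.221]);t=np.radians(46);ex=np.array([np.cos(t),np.sin(t)]);ey=np.array([-np.sin(t),np.cos(t)])
for sx,sy in((-1,-1),(-1,1),(1,1),(1,-1)): print(proj(a,np.r_[c+.08*sx*ex+.11*sy*ey,.133]).round(1))
print(capxy(a,'green',(.54,-.022),0,.085),capxy(a,'red',(.54,-.105),0,.085))
E
```

```text
[[{'centre': [307.7, 287.5], 'score': 0.56}], [{'centre': [194.5, 308.9], 'score': 0.96}]] [0.43634155 0.19259441 0.17155946]
[321.2 269.8]
[341.5 345.5]
[239.6 355.7]
[240.5 276.1]
(array([ 0.5431, -0.03  ]), np.int32(269), 351) (array([ 0.5421, -0.11  ]), np.int32(272), 312)
```

```bash
python3 -c "
from cell import robot
print(robot.finish_job())"
```

```text
the job is handed in; nothing more can be done
None
```

The job is handed in: red and green felt empty and stand in the wash tray, yellow and blue each hold a bar and stand in the case, the lid is shut, and both bottles were left in place; no pass or fail verdict came back.

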